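Set the warming tray for a covered dish

TASK

Keep the covered dish warm: lift the thermometer probe out of its wooden stand and put its rod straight down through the rubber-ringed hole in the steel pan's lid, until the probe's collar rests on the rubber ring. Then slide the warming tray's heat control along its track until it is level with the pointed marker clip beside the track, and let go. Do not shove the pan out of place, and leave the sauce bottle and the saucer standing where they are.

Things in the scene. Friction and masses are not known exactly. Their poses are not given: they have to be found in the camera images.
- tray: Warming tray, a dark flat box 340 (its x) x 360 (its y) x 40 mm high, fixed on the table. Origin: centre of its underside. Its x axis points from the slide control's strip (on the side nearest the robot) to the pan; the control track runs along its y axis, 125 mm from the origin towards -x.
- heat (a joint): Heat control, slide position in m: 0 at the -y end of its track (lowest heat), 0.12 at the +y end; it stays where it is left (about 2 N to move). At value v the grip's centre is at tray (x -0.125, y -0.06 + v).
- heat_top (a point): Centre of the top face of the heat control's grip, an upright black block 28 (tray x) x 20 (tray y) x 34 mm high with a thin white line across its top, standing just over the tray; its top is 77.5 mm above the table.
- marker: Marker clip, a fixed black clip 12 mm wide and 7 mm high on the tray's front edge beside the track, 32 mm from the track's centre line, with its point towards the track. Origin: centre of its underside, level with its point along the track; axes as the tray's. It shows the heat setting wanted.
- pan: Covered rectangular steel pan 180 x 230 mm, loose on the tray, 2.2 kg. Origin: centre of its underside, on the tray's top 40 mm above the table. Flat lid top 73 mm above the origin, lid knob 32 mm wide and 22 mm high at pan (x 25 mm, y 0), end handles at y = +-130 mm.
- eyelet (a point): Centre of the mouth of the hole in the pan's lid: a hole 14 mm across inside a raised black rubber ring 27 mm across and 6 mm high (this point is at the ring's top, at pan x -40, y +60, z 79 mm). z up. Beneath the lid the pan is free for the probe's whole rod.
- probe: Thermometer probe, 70 g, upright in the stand at first. Origin: centre of the underside of its collar (32 mm across, 6 mm thick). Above the collar is a round black handle 24 mm across, its top 56 mm above the origin; below it a steel rod 6 mm across and 65 mm long with a tapered tip. z runs up the handle.
- stand: Wooden probe stand, a fixed block 65 x 65 x 85 mm high with an upright hole 13 mm across and 75 mm deep in its top. Origin: centre of its underside. It stands to the left or the right of the tray.
- sauce: Sauce bottle 60 mm across and 150 mm high, loose on the table to the other side of the tray from the stand. Origin: centre of its underside.
- saucer: Small white dip saucer 64 mm across and 14 mm high, loose on a far corner of the tray. Origin: centre of its underside.
Not all that is in view belongs to the job. Of the things that look like the probe, the smallest one is meant.

How it is judged:
By the outcome, as a careful person would: the job done as asked, in the order asked, and still so for the second after the job is handed in, with the robot touching nothing.
It also fails if it takes over 64 s, if anything falls off the work surface, if the arm or the gripper's body presses on something with over 40 N, if the wrist force passes 120 N, or if a joint passes its speed limit or range.

ROBOT

A 6-joint arm with a two-finger parallel gripper is mounted at the origin on the work surface. World frame = base frame: x ahead of the robot, y to its left, z up, the work surface at z = 0. Lengths are in m, angles in degrees, forces in N, time in s.
With the tool pointing down it reaches from about 0.25 to 0.8 m from the base axis. Payload 8.5 kg.
Tool frame: the origin (TCP) lies between the finger pads; the fingertips stand 8 mm ahead of it and the grasp point (between the pads) lies 11 mm behind it; z points along the fingers, y is the line along which they close (so a half turn about z gives the same grasp; the last joint's range is limited). The gripper opens to 85 mm and grips with 20 to 120 N. Pads are 22 mm wide; open, the fingers measure 114 mm over their backs; the gripper's body (76 mm by 85 mm) begins 54 mm behind the grasp point. The pads swing forward as they close: fully open they stand 13 mm farther back than shut.
Start: joints at [-73.51, 13.648, -0.773, 75.585, 0, 90], TCP at [0.149, -0.503, 0.239] pointing down, gripper open.
Joint ranges: [-152.45, 152.45], [-59.26, 108.67], [-65.41, 83.53], [-104.44, 129.93], [-82.83, 76.93], [-180, 180]. Speed limits (degrees/s): [127.2, 127.2, 159.86, 180, 180, 180].

INTERFACE

Orientations are given as [roll, pitch, yaw] about the fixed x, y, z axes, in that order (R = Rz(yaw) Ry(pitch) Rx(roll)).
In Python, from workcell import sensors, optics, bot gives the robot as it stands.
- The arm moves only by the shell command python3 -m handwheel 'ROWS'. ROWS is JSON, a list of rows, each an object of numbers: "x", "y", "z": the shift along the tool's x, y, z in units of 20 mm (1.0 is 20 mm); "wx", "wy", "wz": the turn, a rotation vector about the tool's x, y, z in units of 0.12 rad (1.0 is 0.12 rad); "grip": the opening, from -1 (shut) to 1 (fully open). In form: [{"x": .., "y": .., "z": .., "wx": .., "wy": .., "wz": .., "grip": ..}, ...]. A call has 1 to 10 rows; each row shifts and turns the commanded pose from where the row before left it, along the tool's axes as they then stand; what a row does not reach is not made up. A row lasts 1/8 s, in which the tool goes at most 62.5 mm and 10.7 degrees, less where a joint would pass 70% of its speed; a pose out of reach is approached as far as the arm can. A call with a number of a shift or a turn outside -1 to 1 is refused whole. A call with a gripper value outside its range is refused whole. The fingers move at their own pace and stop on an object; the grip force is fixed at half the most. Time passes only in rows, so rows that do not move let the fingers close. It gives the time, the measured TCP pose, the force, the opening and the grip force at its end, in the units of the state.
- sensors.read_state(): the state, without advancing time (a new reading comes with each control period).
- optics.capture(name): name is "scene" or "top" or "wrist"; returns (picture, depth): 384x512x3 uint8, red, green, blue; 384x512 float32, m along the optical axis (not along the pixel's ray), 0 where there is no reading.
- optics.calibration(name): a dict with "fx", "fy", "cx", "cy" (pixels), "R" (3x3) and "t" (3): a world point X has camera coordinates R X + t; the wrist camera has in their place "mount" (4x4, takes a point from camera to tool coordinates, whose origin is the TCP and whose axes are the flange's). Camera axes: x right, y down, z forward; pixel columns grow to the right and rows downward; lengths in m; the calibration is good to about 2 mm. A picture is of the moment at which its call begins: read the wrist's pose just before it. calibration takes no time and is no camera call.
- bot.sign_off(): hands the job in; it is judged then, once.
Trained networks look in the newest picture that a camera, given by its name, has taken for a name from the list of things; names that differ only in an ending like _2 or _b are one class to them, and where a whole thing is asked for, a point or a joint stands for the part that bears it (a point fixed in the world has none). Each returns a list of dicts, best first, with "p" (0 to 1); they miss things now and then, are a little off and sometimes report something else, mostly with a low value. They report only what shows in the picture. A call takes as long as a camera call. They do not tell look-alikes from the thing itself.
- optics.spot_in(camera, name): "position" ([x, y, z] in m, in world coordinates, good to about 4 mm: the middle of the surface that is visible of it).
- optics.outline_of(camera, name): "pixels" (384x512 bool, what is visible of it).
The state is a dict: "clock": time; "joints": joint angles; "dq": joint speeds; "effort": joint torques, N m; "tcp_pos": TCP position; "tool_rot": TCP orientation; "wrist_force": force on the tool from outside, world axes, zero at the start; "moment": the same for the moment, N m; "width": finger opening in m; "grip_force": force on a finger pad.
Only numpy, scipy, OpenCV 4.12 (cv2) and the standard library are available. Lean on these libraries where they do the work, as an engineer would, in place of code of your own. Each camera call takes 0.05 s, during which the arm holds its last target. There are 200 camera calls.

## Working session

There is one attempt and no reset: what is moved stays moved. The work goes in short steps, Python scripts to look and compute and a shell command to move; the robot and the scene stay as the last step left them, time stands still between calls to the robot, and variables do not carry over. Pictures are saved under pics/ and viewed, at most 10 in all, crops included, and the job is handed in when it is done.

```bash
mkdir -p pics; cat > h.py <<'E'
import numpy as np, cv2
from workcell import sensors, optics, bot
def save(n,img): cv2.imwrite('pics/'+n, cv2.cvtColor(img,cv2.COLOR_RGB2BGR))
def cam(name):
    c=optics.calibration(name); return c
def world(name,d,u,v,z=None,c=None):
    c=c or cam(name); R=np.array(c['R']);t=np.array(c['t'])
    ray=np.array([(u-c['cx'])/c['fx'],(v-c['cy'])/c['fy'],1.])
    o=-R.T@t; r=R.T@ray
    return o+r*(d if z is None else (z-o[2])/r[2])
E
python3 - <<'E'
from h import *
a,da=optics.capture('scene');b,db=optics.capture('top')
save('s1.png',a);save('t1.png',b)
np.savez('c1.npz',a=a,da=da,b=b,db=db)
for cm in('scene','top'):
  for n in ['tray','heat_top','marker','pan','eyelet','probe','stand','sauce','saucer']:
    print(cm,n,[(np.round(x['position'],3).tolist(),round(x['p'],2)) for x in optics.spot_in(cm,n)])
s=sensors.read_state();print(s)
print({k:v for k,v in cam('top').items()})
E
```

```text
scene tray [([0.69, 0.01, 0.043], 0.8)]
scene heat_top [([0.444, 0.01, 0.079], 0.49)]
scene marker []
scene pan [([0.653, 0.02, 0.111], 0.97)]
scene eyelet [([0.653, 0.018, 0.111], 0.71)]
scene probe [([0.443, -0.374, 0.126], 0.87), ([0.516, -0.258, 0.117], 0.82), ([0.541, -0.352, 0.12], 0.73), ([0.69, 0.01, 0.04], 0.4)]
scene stand [([0.561, -0.344, 0.064], 0.79)]
scene sauce [([0.538, 0.339, 0.077], 0.95)]
scene saucer [([0.674, -0.144, 0.047], 0.94)]
top tray [([0.502, 0.041, 0.041], 0.86), ([0.444, 0.009, 0.078], 0.72)]
top heat_top [([0.442, 0.012, 0.08], 0.54)]
top marker []
top pan [([0.613, 0.034, 0.113], 0.77), ([0.5, 0.041, 0.046], 0.44)]
top eyelet [([0.612, 0.029, 0.112], 0.84), ([0.511, 0.34, 0.1], 0.33)]
top probe [([0.434, -0.364, 0.133], 0.64), ([0.529, -0.344, 0.119], 0.46)]
top stand [([0.525, -0.33, 0.085], 0.65)]
top sauce [([0.514, 0.338, 0.101], 0.71)]
top saucer [([0.681, -0.145, 0.057], 0.68)]
{'clock': 1.0, 'joints': array([-7.35125317e+01,  1.36464592e+01, -7.71360890e-01,  7.55851176e+01,
       -6.60107425e-04,  9.00009215e+01]), 'dq': array([ 0.04007139,  0.07147984, -0.04810282,  0.02479758,  0.07413173,
       -0.00059818]), 'effort': array([-3.19089428e-03, -5.38590074e+01,  3.46696973e+01,  2.78999854e-03,
       -9.40236782e-05, -9.17695466e-07]), 'tcp_pos': array([ 0.14898635, -0.50338588,  0.23930352]), 'tool_rot': array([-1.79997062e+02,  6.60154673e-04,  1.64865468e+01]), 'wrist_force': array([ 1.33900525, -0.85679122, -1.07945773]), 'moment': array([-0.01971696, -0.00572589, -0.00073861]), 'grip_force': 0.0, 'width': 0.08549194873275594}
{'fx': 347.7217676897191, 'fy': 347.7217676897191, 'cx': 258.97786814254965, 'cy': 190.40947300420225, 'R': array([[-0.10041057, -0.99493685,  0.00428653],
       [-0.96967226,  0.09689411, -0.22438188],
       [ 0.22283047, -0.02668684, -0.97449187]]), 't': array([0.0451583 , 0.63187226, 0.85273431])}
```

View pics/s1.png

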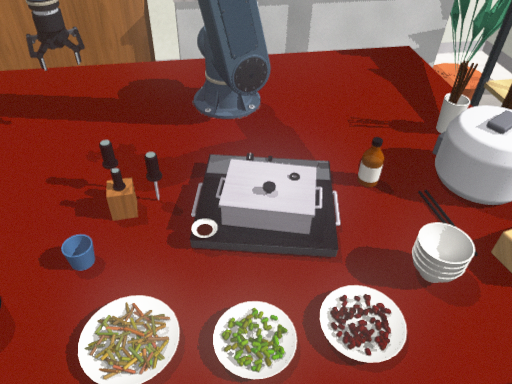

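View pics/t1.png

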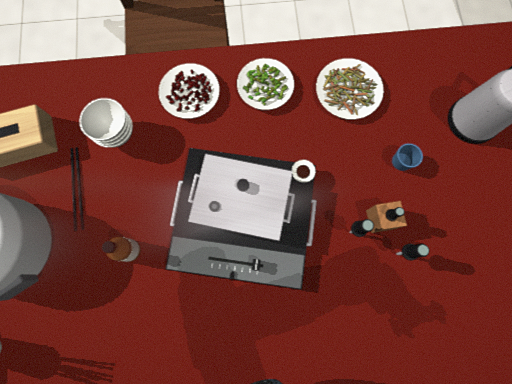

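The scene view shows three probe look-alikes, at scene (108,155), (152,165) and (117,180); top shows them at (416,251), (362,228) and (396,212). The one in the wooden block is at (117,180)/(396,212). The pan ring is at top (214,206), the control at (257,264), and the saucer at (303,171). I'll check the choice in a close crop.

```bash
python3 - <<'E'
from h import *
f=np.load('c1.npz');a,b,da,db=f['a'],f['b'],f['da'],f['db']
A=cv2.resize(a[130:225,90:175],None,fx=4.5,fy=4.5,interpolation=cv2.INTER_CUBIC)
B=cv2.resize(b[225:295,160:310],None,fx=2.6,fy=2.6,interpolation=cv2.INTER_CUBIC)
C=cv2.resize(b[190:265,340:440],None,fx=3.9,fy=3.9,interpolation=cv2.INTER_CUBIC)[:,:390]
B=B[:,:390]
h=A.shape[0]; col=np.zeros((max(h,B.shape[0]+C.shape[0]),390,3),np.uint8)
col[:B.shape[0]]=B; col[B.shape[0]:B.shape[0]+C.shape[0],:C.shape[1]]=C
A2=np.zeros((col.shape[0],A.shape[1],3),np.uint8);A2[:h]=A
save('crop1.png',np.hstack([A2,col]))
# cluster heights near probes, using world grid from top and scene depth
def cloud(n,d):
    c=cam(n);v,u=np.mgrid[:384,:512];R=np.array(c['R']);t=np.array(c['t'])
    P=np.stack([(u-c['cx'])/c['fx']*d,(v-c['cy'])/c['fy']*d,d],-1)
    return (P-t)@R
for n,d in(('top',db),('scene',da)):
    P=cloud(n,d);ok=d>0
    m=ok&(P[...,1]<-.2)&(P[...,1]>-.45)&(P[...,0]>.38)&(P[...,0]<.6)&(P[...,2]>.1)
    k,l=cv2.connectedComponents(m.astype(np.uint8))
    for i in range(1,k):
        q=P[l==i]
        if len(q)<8: continue
        zt=np.percentile(q[:,2],97); top=q[q[:,2]>zt-.006]
        vv,uu=np.nonzero(l==i)
        print(n,len(q),'zmax',zt.round(4),'topc',((top.max(0)+top.min(0))/2).round(4),'size',np.ptp(top,axis=0).round(3),'px',uu.mean().round(),vv.mean().round())
E
```

```text
top 132 zmax 0.1443 topc [ 0.5318 -0.3482  0.142 ] size [0.022 0.021 0.007] px 396.0 212.0
top 220 zmax 0.1621 topc [ 0.5053 -0.2583  0.1601] size [0.029 0.028 0.007] px 363.0 226.0
top 265 zmax 0.1624 topc [ 0.4351 -0.3768  0.1599] size [0.028 0.029 0.007] px 417.0 251.0
scene 279 zmax 0.1611 topc [ 0.4365 -0.3773  0.1589] size [0.03  0.029 0.007] px 107.0 152.0
scene 281 zmax 0.1612 topc [ 0.5076 -0.2595  0.1595] size [0.028 0.025 0.008] px 151.0 164.0
scene 160 zmax 0.1419 topc [ 0.535  -0.35    0.1402] size [0.027 0.023 0.008] px 116.0 177.0
```

View pics/crop1.png

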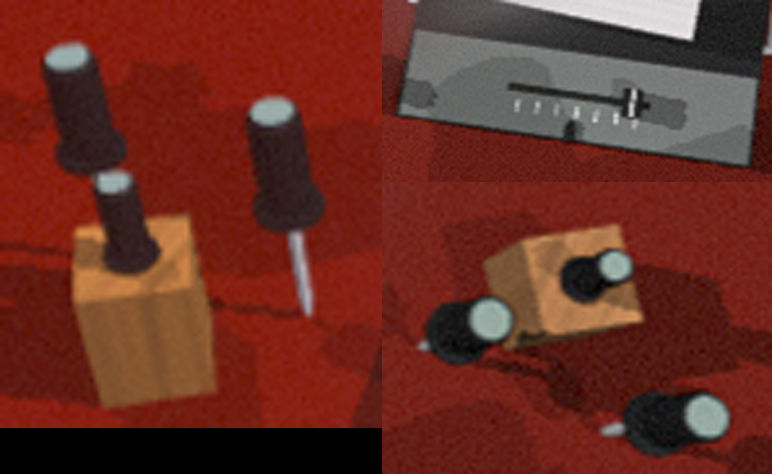

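The crop confirms the choice. The probe in the block is the smallest, with a handle about 23 mm across against about 28 mm for the others, and its top at z≈0.141 matches 85+56 mm. The marker clip is at top px (233,275) and the control at (256,264).

```bash
python3 - <<'E'
from h import *
f=np.load('c1.npz');a,b,da,db=f['a'],f['b'],f['da'],f['db']
for n,p,z in(('track end+y',(209.2,258.1),.04),('track end-y',(259.2,265),.04),('marker',(233.1,275),.045),('grip top',(256.5,263),.0775),('eyelet',(214.5,206.5),.119)):
    print(n,world('top',0,*p,z=z).round(4))
for n,im,(u0,u1,v0,v1) in(('top',b,(203,226,196,217)),('scene',a,(284,306,169,185))):
    g=cv2.cvtColor(im,cv2.COLOR_RGB2GRAY)[v0:v1,u0:u1].astype(float)
    print(n);print(g.astype(int)[::2,::2] if 0 else '')
    m=(g<np.median(g)-45); v,u=np.nonzero(m)
    print(m.sum(),u.min()+u0,u.max()+u0,v.min()+v0,v.max()+v0,world(n,0,(u.min()+u.max())/2+u0,(v.min()+v.max())/2+v0,z=.117).round(4))
# marker & track via min-area rect of front strip in both cams
c=cam('top')
def proj(X): 
    q=np.array(c['R'])@X+np.array(c['t']);return q[:2]/q[2]*c['fx']+[c['cx'],c['cy']]
# pan lid: points near z .113
def cloud(n,d):
    c=cam(n);v,u=np.mgrid[:384,:512];P=np.stack([(u-c['cx'])/c['fx']*d,(v-c['cy'])/c['fy']*d,d],-1)
    return (P-np.array(c['t']))@np.array(c['R'])
for n,d in(('top',db),('scene',da)):
    P=cloud(n,d)
    for nm,lo,hi in(('lid',.108,.122),('tray',.034,.046)):
        m=(d>0)&(abs(P[...,2]-(lo+hi)/2)<(hi-lo)/2)&(P[...,0]>.36)&(P[...,0]<.85)&(abs(P[...,1]-.02)<.22)
        k,l,s,_=cv2.connectedComponentsWithStats(m.astype(np.uint8))
        if nm=='lid':
            i=1+s[1:,4].argmax();m=l==i
        else: m=cv2.morphologyEx(m.astype(np.uint8),cv2.MORPH_OPEN,np.ones((3,3)))>0
        r=cv2.minAreaRect((P[m][:,:2]*1000).astype(np.float32)); print(n,nm,np.round(r[0],1),np.round(r[1],1),round(r[2],2),P[m][:,2].mean().round(4))
E
```

```text
track end+y [0.4716 0.1297 0.04  ]
track end-y [0.4407 0.0005 0.04  ]
marker [0.4222 0.0704 0.045 ]
grip top [0.4457 0.007  0.0775]
eyelet [0.5925 0.0975 0.119 ]
top

104 209 220 201 211 [0.5942 0.0976 0.117 ]
scene

80 287 299 172 180 [0.5945 0.0972 0.117 ]
top lid [615.5  31.3] [230.5 181.2] 72.5 0.1131
top tray [577.7  33.3] [360.7 341.2] 76.03 0.0403
scene lid [615.4  30.5] [230.4 185.7] 72.23 0.1129
scene tray [575.1  33.3] [360.3 347.9] 75.99 0.04
```

```bash
python3 -m handwheel '[{"z":-1,"wz":1,"grip":1},{"z":-1,"wz":1,"grip":1},{"x":1,"y":-1,"wz":1,"grip":1},{"x":1,"y":-1,"wz":1,"grip":1},{"x":1,"wz":1,"grip":1},{"x":1,"wz":1,"grip":1},{"x":1,"wz":0.6,"grip":1}]'
```

```text
invalid input
```

```bash
python3 -m handwheel '[{"x":0,"y":0,"z":-1,"wx":0,"wy":0,"wz":1,"grip":1},{"x":0,"y":0,"z":-1,"wx":0,"wy":0,"wz":1,"grip":1},{"x":1,"y":0,"z":0,"wx":0,"wy":0,"wz":1,"grip":1},{"x":1,"y":0,"z":0,"wx":0,"wy":0,"wz":1,"grip":1},{"x":1,"y":0,"z":0,"wx":0,"wy":0,"wz":1,"grip":1},{"x":1,"y":0,"z":0,"wx":0,"wy":0,"wz":1,"grip":1},{"x":1,"y":0,"z":0,"wx":0,"wy":0,"wz":0.6,"grip":1}]'
```

```text
clock: 1.88
tcp_pos: [0.2464, -0.5223, 0.2794]
tool_rot: [-180.0, -0.0, -29.1]
wrist_force: [0.3, -0.8, 0.9]
width: 0.0853
grip_force: 0.0
```

```bash
python3 -m handwheel '[{"x":0.5,"y":-1,"z":0,"wx":0,"wy":0,"wz":0,"grip":1},{"x":0.5,"y":-1,"z":0,"wx":0,"wy":0,"wz":0,"grip":1},{"x":0.5,"y":-1,"z":0,"wx":0,"wy":0,"wz":0,"grip":1},{"x":0.5,"y":-1,"z":0,"wx":0,"wy":0,"wz":0,"grip":1},{"x":0.5,"y":-1,"z":0,"wx":0,"wy":0,"wz":0,"grip":1},{"x":0.5,"y":-1,"z":0,"wx":0,"wy":0,"wz":0,"grip":1},{"x":0.5,"y":-1,"z":0,"wx":0,"wy":0,"wz":0,"grip":1},{"x":0.5,"y":-1,"z":0,"wx":0,"wy":0,"wz":0,"grip":1},{"x":0.5,"y":-1,"z":0,"wx":0,"wy":0,"wz":0,"grip":1},{"x":0.5,"y":-1,"z":0,"wx":0,"wy":0,"wz":0,"grip":1}]' && python3 -m handwheel '[{"x":0.7,"y":-1,"z":0,"wx":0,"wy":0,"wz":0,"grip":1},{"x":0.7,"y":-1,"z":0,"wx":0,"wy":0,"wz":0,"grip":1},{"x":0.7,"y":-1,"z":0,"wx":0,"wy":0,"wz":0,"grip":1},{"x":0.7,"y":-1,"z":0,"wx":0,"wy":0,"wz":0,"grip":1},{"x":0.53,"y":-0.55,"z":0,"wx":0,"wy":0,"wz":0,"grip":1},{"x":0,"y":0,"z":0,"wx":0,"wy":0,"wz":0,"grip":1}]'
cat >> h.py <<'E'
from scipy.spatial.transform import Rotation as Ro
def wristcal():
    s=sensors.read_state(); c=dict(optics.calibration('wrist')); M=np.array(c['mount'])
    T=np.eye(4);T[:3,:3]=Ro.from_euler('xyz',s['tool_rot'],degrees=True).as_matrix();T[:3,3]=s['tcp_pos']
    W=np.linalg.inv(T@M); c['R'],c['t']=W[:3,:3],W[:3,3]; return c,s
def cloud(c,d):
    v,u=np.mgrid[:384,:512];P=np.stack([(u-c['cx'])/c['fx']*d,(v-c['cy'])/c['fy']*d,d],-1)
    return (P-np.array(c['t']))@np.array(c['R'])
def tooldelta(target,s):
    R=Ro.from_euler('xyz',s['tool_rot'],degrees=True).as_matrix(); return (R.T@(np.array(target)-s['tcp_pos'])/.02).round(2)
E
python3 - <<'E'
from h import *
c,s=wristcal();w,d=optics.capture('wrist');save('w1.png',w);P=cloud(c,d)
m=(d>0)&(P[...,2]>.1)&(P[...,2]<.17)
k,l=cv2.connectedComponents(m.astype(np.uint8))
for i in range(1,k):
    q=P[l==i]
    if len(q)<30: continue
    zt=np.percentile(q[:,2],97);t=q[q[:,2]>zt-.005]
    print(len(q),zt.round(4),((t.max(0)+t.min(0))/2).round(4),np.ptp(t,axis=0).round(3))
print(s['tcp_pos'],s['tool_rot'],s['clock'])
E
```

```text
clock: 3.12
tcp_pos: [0.4305, -0.395, 0.2793]
tool_rot: [-180.0, 0.0, -28.9]
wrist_force: [0.2, 0.2, -0.4]
width: 0.0853
grip_force: 0.0
clock: 3.88
tcp_pos: [0.5332, -0.3475, 0.2788]
tool_rot: [-180.0, 0.0, -28.8]
wrist_force: [0.5, 0.4, 0.0]
width: 0.0855
grip_force: 0.0
606 0.143 [ 0.5334 -0.3486  0.1409] [0.024 0.023 0.006]
4617 0.1148 [ 0.5827 -0.038   0.1129] [0.149 0.128 0.006]
[ 0.53319777 -0.34749606  0.27875528] [-1.79996744e+02  3.60544294e-02 -2.88138697e+01] 3.875
```

```bash
python3 -m handwheel '[{"x":0.05,"y":0.05,"z":1,"wx":0,"wy":0,"wz":0,"grip":1},{"x":0,"y":0,"z":1,"wx":0,"wy":0,"wz":0,"grip":1},{"x":0,"y":0,"z":1,"wx":0,"wy":0,"wz":0,"grip":1},{"x":0,"y":0,"z":1,"wx":0,"wy":0,"wz":0,"grip":1},{"x":0,"y":0,"z":1,"wx":0,"wy":0,"wz":0,"grip":1},{"x":0,"y":0,"z":1,"wx":0,"wy":0,"wz":0,"grip":1},{"x":0,"y":0,"z":1,"wx":0,"wy":0,"wz":0,"grip":1},{"x":0,"y":0,"z":0.8,"wx":0,"wy":0,"wz":0,"grip":1},{"x":0,"y":0,"z":0.75,"wx":0,"wy":0,"wz":0,"grip":1},{"x":0,"y":0,"z":0,"wx":0,"wy":0,"wz":0,"grip":1}]' && python3 -m handwheel '[{"x":0,"y":0,"z":0,"wx":0,"wy":0,"wz":0,"grip":-1},{"x":0,"y":0,"z":0,"wx":0,"wy":0,"wz":0,"grip":-1},{"x":0,"y":0,"z":0,"wx":0,"wy":0,"wz":0,"grip":-1},{"x":0,"y":0,"z":0,"wx":0,"wy":0,"wz":0,"grip":-1},{"x":0,"y":0,"z":0,"wx":0,"wy":0,"wz":0,"grip":-1},{"x":0,"y":0,"z":0,"wx":0,"wy":0,"wz":0,"grip":-1},{"x":0,"y":0,"z":0,"wx":0,"wy":0,"wz":0,"grip":-1},{"x":0,"y":0,"z":0,"wx":0,"wy":0,"wz":0,"grip":-1}]'
```

```text
clock: 5.18
tcp_pos: [0.5319, -0.349, 0.1072]
tool_rot: [-180.0, 0.1, -28.9]
wrist_force: [0.0, 0.8, 1.4]
width: 0.0853
grip_force: 0.0
clock: 6.18
tcp_pos: [0.5329, -0.3494, 0.1088]
tool_rot: [-180.0, -0.0, -28.9]
wrist_force: [-1.0, -0.2, 5.5]
width: 0.0226
grip_force: 58.9
```

```bash
python3 -m handwheel '[{"x":0,"y":0,"z":-0.5,"wx":0,"wy":0,"wz":0,"grip":-1},{"x":0,"y":0,"z":-1,"wx":0,"wy":0,"wz":0,"grip":-1},{"x":0,"y":0,"z":-1,"wx":0,"wy":0,"wz":0,"grip":-1},{"x":0,"y":0,"z":-1,"wx":0,"wy":0,"wz":0,"grip":-1},{"x":0,"y":0,"z":-1,"wx":0,"wy":0,"wz":0,"grip":-1},{"x":0,"y":0,"z":-1,"wx":0,"wy":0,"wz":0,"grip":-1},{"x":0,"y":0,"z":-1,"wx":0,"wy":0,"wz":0,"grip":-1},{"x":0,"y":0,"z":-1,"wx":0,"wy":0,"wz":0,"grip":-1},{"x":0,"y":0,"z":-1,"wx":0,"wy":0,"wz":0,"grip":-1},{"x":0,"y":0,"z":0,"wx":0,"wy":0,"wz":0,"grip":-1}]'
python3 - <<'E'
from h import *
c,s=wristcal();w,d=optics.capture('wrist');a,da=optics.capture('scene')
big=np.zeros((384,760,3),np.uint8);big[:,:512]=w;cr=cv2.resize(a[90:210,70:170],(248,298));big[:298,512:]=cr
save('w2.png',big);print(s['tcp_pos'],s['tool_rot'],s['width'],tooldelta([.595,.098,.28],s));print(c['R'],c['t'])
E
```

```text
clock: 7.42
tcp_pos: [0.5331, -0.3496, 0.2798]
tool_rot: [180.0, -0.1, -28.9]
wrist_force: [1.0, -0.3, -0.9]
width: 0.0226
grip_force: 58.8
[ 0.53307982 -0.34957209  0.27982419] [ 1.79991640e+02 -1.45827618e-01 -2.88892004e+01] 0.022644787383241303 [ -8.1  -21.09  -0.03]
[[-4.83073477e-01 -8.75579742e-01 -3.63279710e-04]
 [-8.33014798e-01  4.59461744e-01  3.08190287e-01]
 [-2.69678259e-01  1.49181171e-01 -9.51324663e-01]] [-0.04707124  0.55305257  0.61577704]
```

View pics/w2.png

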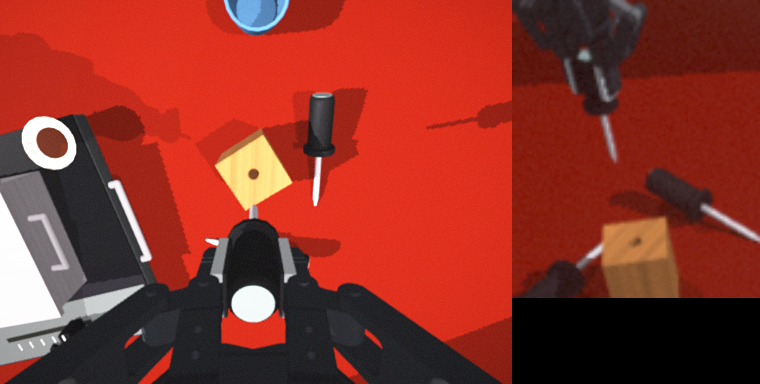

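The wrist view shows the probe held upright between the pads, with the empty stand hole at (253,174). At least one look-alike at (320,125) now seems to lie on its side, so I'll check that against the earlier picture.

```bash
python3 - <<'E'
from h import *
a,da=optics.capture('scene')
w=cv2.cvtColor(cv2.imread('pics/w1.png'),cv2.COLOR_BGR2RGB)
save('m3.png',np.hstack([cv2.resize(a[60:300,40:340],(450,360)),cv2.resize(w,(350,262)).copy() if 0 else cv2.copyMakeBorder(cv2.resize(w,(350,262)),0,98,0,0,cv2.BORDER_CONSTANT)]))
print(sensors.read_state()['clock'])
E
```

```text
7.575
```

View pics/m3.png

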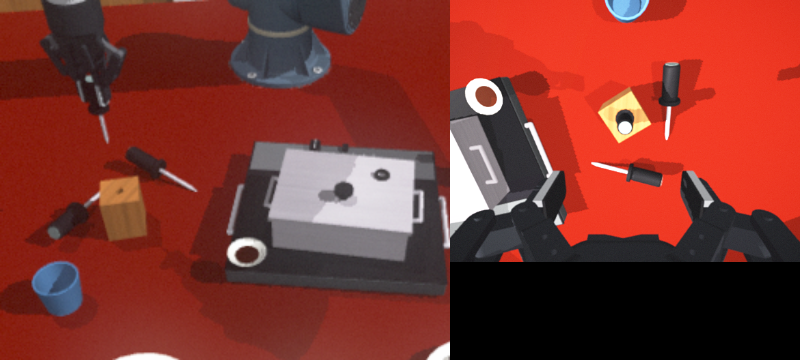

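Both look-alikes were already lying down in the earlier wrist picture, at (665,90) and (630,175), so they toppled on their own before my reach. The probe is cleanly held, so I'm moving over the lid.

```bash
python3 -m handwheel '[{"x":-0.4,"y":-0.6,"z":0,"wx":0,"wy":0,"wz":0,"grip":-1},{"x":-0.4,"y":-1,"z":0,"wx":0,"wy":0,"wz":0,"grip":-1},{"x":-0.4,"y":-1,"z":0,"wx":0,"wy":0,"wz":0,"grip":-1},{"x":-0.4,"y":-1,"z":0,"wx":0,"wy":0,"wz":0,"grip":-1},{"x":-0.4,"y":-1,"z":0,"wx":0,"wy":0,"wz":0,"grip":-1},{"x":-0.4,"y":-1,"z":0,"wx":0,"wy":0,"wz":0,"grip":-1},{"x":-0.4,"y":-1,"z":0,"wx":0,"wy":0,"wz":0,"grip":-1},{"x":-0.4,"y":-1,"z":0,"wx":0,"wy":0,"wz":0,"grip":-1},{"x":-0.4,"y":-1,"z":0,"wx":0,"wy":0,"wz":0,"grip":-1},{"x":-0.4,"y":-1,"z":0,"wx":0,"wy":0,"wz":0,"grip":-1}]' && python3 -m handwheel '[{"x":-0.4,"y":-1,"z":0,"wx":0,"wy":0,"wz":0,"grip":-1},{"x":-0.4,"y":-1,"z":0,"wx":0,"wy":0,"wz":0,"grip":-1},{"x":-0.4,"y":-1,"z":0,"wx":0,"wy":0,"wz":0,"grip":-1},{"x":-0.4,"y":-1,"z":0,"wx":0,"wy":0,"wz":0,"grip":-1},{"x":-0.4,"y":-1,"z":0,"wx":0,"wy":0,"wz":0,"grip":-1},{"x":-0.4,"y":-1,"z":0,"wx":0,"wy":0,"wz":0,"grip":-1},{"x":-0.4,"y":-1,"z":0,"wx":0,"wy":0,"wz":0,"grip":-1},{"x":-0.4,"y":-1,"z":0,"wx":0,"wy":0,"wz":0,"grip":-1},{"x":-0.4,"y":-1,"z":0,"wx":0,"wy":0,"wz":0,"grip":-1},{"x":-0.4,"y":-0.6,"z":0,"wx":0,"wy":0,"wz":0,"grip":-1}]' && python3 -m handwheel '[{"x":0,"y":-0.9,"z":0,"wx":0,"wy":0,"wz":0,"grip":-1},{"x":0,"y":0,"z":0,"wx":0,"wy":0,"wz":0,"grip":-1},{"x":0,"y":0,"z":0,"wx":0,"wy":0,"wz":0,"grip":-1}]'
python3 - <<'E'
from h import *
c,s=wristcal();w,d=optics.capture('wrist');save('w4.png',w);np.savez('w4.npz',w=w,d=d,**{k:np.array(v) for k,v in c.items()})
print(s['tcp_pos'],s['tool_rot'],s['width'],tooldelta([.5945,.098,.28],s))
X=np.array(c['R'])@[.5945,.098,.119]+c['t'];print(X[:2]/X[2]*c['fx']+[c['cx'],c['cy']])
E
```

```text
clock: 8.82
tcp_pos: [0.5196, -0.2005, 0.2816]
tool_rot: [-176.9, 0.0, -22.7]
wrist_force: [-0.4, 0.4, -0.1]
width: 0.0227
grip_force: 58.8
clock: 10.07
tcp_pos: [0.4763, -0.0853, 0.2986]
tool_rot: [-172.5, 0.0, -14.7]
wrist_force: [-0.7, -0.3, -0.2]
width: 0.0227
grip_force: 58.8
clock: 10.45
tcp_pos: [0.4791, -0.078, 0.3007]
tool_rot: [-172.1, 0.1, -14.0]
wrist_force: [0.7, 1.1, -0.5]
width: 0.0228
grip_force: 58.8
[ 0.47905891 -0.07797029  0.3006876 ] [-1.72097283e+02  5.63413024e-02 -1.40435634e+01] 0.02275943692428694 [ 3.47 -9.7   2.39]
[101.26794907 110.05151343]
```

View pics/w4.png

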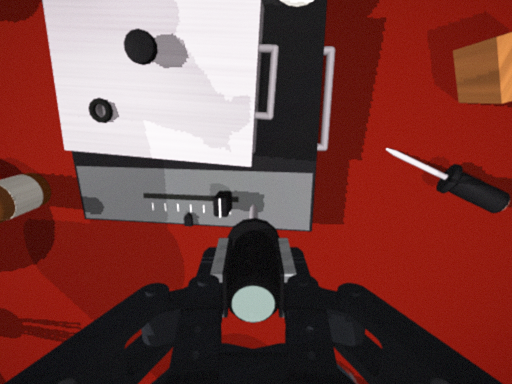

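The rod tip is at (253,210), held straight. The ring at (101,110) matches its prediction. The control is at (223,204) and the marker at (189,218). The tool has picked up a tilt, so I'll check the joints.

```bash
python3 - <<'E'
from h import *
s=sensors.read_state();print(s['joints'].round(2),s['tool_rot'])
R=Ro.from_euler('xyz',s['tool_rot'],degrees=True)
for yaw in(-14,-29,0): print(yaw,((R.inv()*Ro.from_euler('xyz',[180,0,yaw],degrees=True)).as_rotvec()/.12).round(2))
E
```

```text
[-14.11   8.84   1.57  82.81   7.9  179.94] [-1.72095637e+02  6.28339445e-02 -1.40515295e+01]
-14 [-1.15  0.01 -0.01]
-29 [-1.14  0.16  2.17]
0 [-1.14 -0.13 -2.04]
```

Joint 6 hit its 180° limit (j6 = 180 + j1 − yaw). I'll level the tool and turn the yaw positive first. The probe is round, so this doesn't affect the insertion.

```bash
python3 -m handwheel '[{"x":0,"y":0,"z":0,"wx":-0.6,"wy":0,"wz":0,"grip":-1},{"x":0,"y":0,"z":0,"wx":-0.55,"wy":0,"wz":0,"grip":-1},{"x":0,"y":0,"z":0,"wx":0,"wy":0,"wz":-1,"grip":-1},{"x":0,"y":0,"z":0,"wx":0,"wy":0,"wz":-1,"grip":-1},{"x":0,"y":0,"z":0,"wx":0,"wy":0,"wz":-1,"grip":-1},{"x":0,"y":0,"z":0,"wx":0,"wy":0,"wz":-1,"grip":-1},{"x":0,"y":0,"z":0,"wx":0,"wy":0,"wz":-1,"grip":-1},{"x":0,"y":0,"z":0,"wx":0,"wy":0,"wz":-1,"grip":-1},{"x":0,"y":0,"z":0,"wx":0,"wy":0,"wz":-0.4,"grip":-1},{"x":0,"y":0,"z":0,"wx":0,"wy":0,"wz":0,"grip":-1}]'
python3 - <<'E'
from h import *
s=sensors.read_state();R=Ro.from_euler('xyz',s['tool_rot'],degrees=True)
print(s['joints'].round(1),tooldelta([.5945,.098,.27],s),((R.inv()*Ro.from_euler('xyz',[180,0,30],degrees=True)).as_rotvec()/.12).round(3))
f=np.load('w4.npz');c={k:f[k] for k in('R','t','fx','fy','cx','cy')};w,d=f['w'],f['d']
g=cv2.cvtColor(w,cv2.COLOR_RGB2GRAY)
m=g[92:128,82:120]<100;v,u=np.nonzero(m);u=u+82;v=v+92
print(u.min(),u.max(),v.min(),v.max(),world('',0,(u.min()+u.max())/2,(v.min()+v.max())/2,z=.117,c=c).round(4))
P=cloud(c,d)
m=(d>0)&(abs(P[...,2]-.120)<.0035)&(np.hypot(P[...,0]-.5945,P[...,1]-.098)<.025);q=P[m]
print(m.sum(),q[:,2].mean(),q.mean(0),((q.max(0)+q.min(0))/2),np.ptp(q,axis=0))
E
```

```text
clock: 11.75
tcp_pos: [0.4741, -0.0992, 0.3007]
tool_rot: [-179.2, -0.6, 31.6]
wrist_force: [-0.3, 0.4, -0.4]
width: 0.0223
grip_force: 58.8
[-12.4   8.9   2.1  83.2   1.  136. ] [10.28 -5.22  1.72] [-0.114 -0.092  0.233]
89 112 98 122 [0.595  0.1002 0.117 ]
343 0.11921794684230677 [0.59555988 0.09972496 0.11921795] [0.59531718 0.10051184 0.11915107] [0.02662009 0.0270953  0.0052048 ]
```

```bash
python3 -m handwheel '[{"x":0,"y":0,"z":0,"wx":-0.11,"wy":-0.09,"wz":0.23,"grip":-1},{"x":0.95,"y":-0.5,"z":0,"wx":0,"wy":0,"wz":0,"grip":-1},{"x":0.95,"y":-0.5,"z":0.2,"wx":0,"wy":0,"wz":0,"grip":-1},{"x":0.95,"y":-0.5,"z":0.2,"wx":0,"wy":0,"wz":0,"grip":-1},{"x":0.95,"y":-0.5,"z":0.2,"wx":0,"wy":0,"wz":0,"grip":-1},{"x":0.95,"y":-0.5,"z":0.2,"wx":0,"wy":0,"wz":0,"grip":-1},{"x":0.95,"y":-0.5,"z":0.2,"wx":0,"wy":0,"wz":0,"grip":-1},{"x":0.95,"y":-0.5,"z":0.2,"wx":0,"wy":0,"wz":0,"grip":-1},{"x":0.95,"y":-0.5,"z":0.2,"wx":0,"wy":0,"wz":0,"grip":-1},{"x":0.95,"y":-0.5,"z":0.2,"wx":0,"wy":0,"wz":0,"grip":-1}]' && python3 -m handwheel '[{"x":0.95,"y":-0.5,"z":0,"wx":0,"wy":0,"wz":0,"grip":-1},{"x":0.75,"y":-0.2,"z":0,"wx":0,"wy":0,"wz":0,"grip":-1},{"x":0,"y":0,"z":0,"wx":0,"wy":0,"wz":0,"grip":-1},{"x":0,"y":0,"z":0,"wx":0,"wy":0,"wz":0,"grip":-1}]'
cat > eye.py <<'E'
from h import *
import sys
c,s=wristcal();w,d=optics.capture('wrist')
R=Ro.from_euler('xyz',s['tool_rot'],degrees=True)
P=cloud(c,d)
m=(d>0)&(abs(P[...,2]-.120)<.0035)&(np.hypot(P[...,0]-.5945,P[...,1]-.098)<.025);q=P[m]
print(m.sum(),((q.max(0)+q.min(0))/2).round(4),np.ptp(q,axis=0).round(3))
print(s['tcp_pos'].round(4),s['tool_rot'].round(2),((R.inv()*Ro.from_euler('xyz',[180,0,30],degrees=True)).as_rotvec()/.12).round(3))
c2=np.array(c['R'])@[.595,.099,.119]+c['t'];u,v=(c2[:2]/c2[2]*c['fx']+[c['cx'],c['cy']]).astype(int)
im=w.copy();cv2.circle(im,(u,v),1,(0,255,0),-1);print(u,v)
y0=max(0,min(v-70,264));x0=max(0,min(u-80,352))
A=cv2.resize(im[y0:y0+120,x0:x0+160],(560,420),interpolation=cv2.INTER_CUBIC)
a,_=optics.capture('scene');B=cv2.resize(a[110:210,260:330],(240,343),interpolation=cv2.INTER_CUBIC)
B=cv2.copyMakeBorder(B,0,77,0,0,cv2.BORDER_CONSTANT);save(sys.argv[1],np.hstack([A,B]));print('crop',x0,y0)
E
python3 eye.py e1.png
```

```text
clock: 13.0
tcp_pos: [0.5777, 0.0659, 0.2686]
tool_rot: [-180.0, -0.0, 30.1]
wrist_force: [0.8, 0.8, -0.9]
width: 0.0222
grip_force: 58.8
clock: 13.5
tcp_pos: [0.5992, 0.0934, 0.269]
tool_rot: [-180.0, -0.0, 30.1]
wrist_force: [0.1, -0.7, -0.4]
width: 0.0227
grip_force: 58.8
393 [0.5955 0.1018 0.1188] [0.027 0.027 0.005]
[0.5992 0.0934 0.269 ] [-1.7999e+02 -1.0000e-02  3.0050e+01] [-0.002 -0.001  0.008]
246 184
crop 166 114
```

View pics/e1.png

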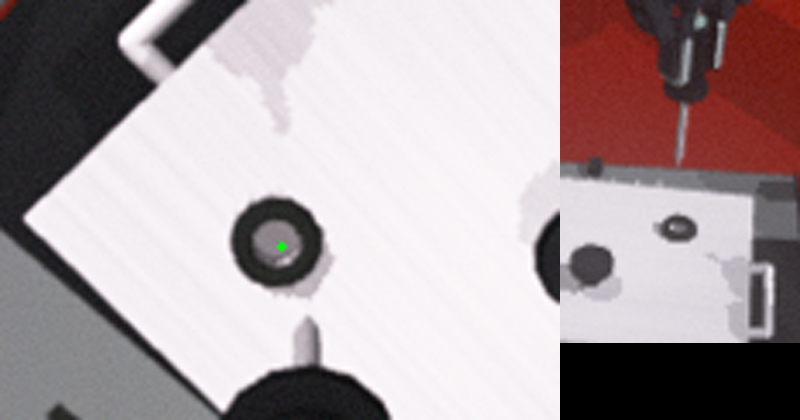

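The ring is centred at crop (277,242), and the rod tip is just below it at (307,318). I'll compare the two in the wrist camera itself.

```bash
python3 - <<'E'
from h import *
c,s=wristcal()
k=160/560
for z in (.178,.180,.182): print(z,world('',0,166+307*k,114+317*k,z=z,c=c).round(4))
print('ring',world('',0,166+277*k,114+242*k,z=.119,c=c).round(4),s['tcp_pos'])
print(tooldelta([.5953,.1005,.269],s))
E
```

```text
0.178 [0.5986 0.0921 0.178 ]
0.18 [0.5993 0.0925 0.18  ]
0.182 [0.5999 0.0928 0.182 ]
ring [0.5958 0.1003 0.119 ] [0.59909343 0.09318237 0.26917994]
[ 0.02 -0.41  0.01]
```

```bash
python3 -m handwheel '[{"x":0.02,"y":-0.41,"z":0,"wx":0,"wy":0,"wz":0,"grip":-1},{"x":0,"y":0,"z":0.8,"wx":0,"wy":0,"wz":0,"grip":-1},{"x":0,"y":0,"z":0.8,"wx":0,"wy":0,"wz":0,"grip":-1},{"x":0,"y":0,"z":0.8,"wx":0,"wy":0,"wz":0,"grip":-1},{"x":0,"y":0,"z":0,"wx":0,"wy":0,"wz":0,"grip":-1},{"x":0,"y":0,"z":0,"wx":0,"wy":0,"wz":0,"grip":-1}]'; python3 eye.py e2.png
```

```text
clock: 14.35
tcp_pos: [0.5957, 0.1012, 0.2217]
tool_rot: [-180.0, -0.1, 30.1]
wrist_force: [0.2, -0.1, -0.4]
width: 0.0227
grip_force: 58.8
485 [0.5956 0.1014 0.1193] [0.027 0.027 0.005]
[0.5957 0.1012 0.2217] [-1.800e+02 -7.000e-02  3.006e+01] [-0.    -0.01   0.009]
254 200
crop 174 130
```

View pics/e2.png

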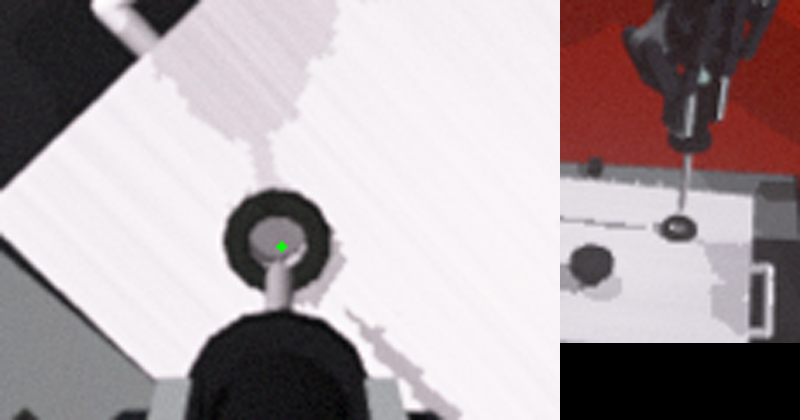

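Tip (278,262) and ring (277,240) line up in the wrist view, and the scene view agrees. Inserting.

```bash
python3 -m handwheel '[{"x":0,"y":0,"z":0.4,"wx":0,"wy":0,"wz":0,"grip":-1},{"x":0,"y":0,"z":0.4,"wx":0,"wy":0,"wz":0,"grip":-1},{"x":0,"y":0,"z":0.4,"wx":0,"wy":0,"wz":0,"grip":-1},{"x":0,"y":0,"z":0.4,"wx":0,"wy":0,"wz":0,"grip":-1},{"x":0,"y":0,"z":0,"wx":0,"wy":0,"wz":0,"grip":-1}]'
```

```text
clock: 15.08
tcp_pos: [0.5952, 0.101, 0.1881]
tool_rot: [-180.0, 0.0, 30.1]
wrist_force: [-0.6, -0.3, 0.2]
width: 0.0228
grip_force: 58.8
```

Tip is about 20 mm inside the hole with no force. Continuing.

```bash
python3 -m handwheel '[{"x":0,"y":0,"z":0.6,"wx":0,"wy":0,"wz":0,"grip":-1},{"x":0,"y":0,"z":0.6,"wx":0,"wy":0,"wz":0,"grip":-1},{"x":0,"y":0,"z":0.6,"wx":0,"wy":0,"wz":0,"grip":-1},{"x":0,"y":0,"z":0.3,"wx":0,"wy":0,"wz":0,"grip":-1},{"x":0,"y":0,"z":0,"wx":0,"wy":0,"wz":0,"grip":-1},{"x":0,"y":0,"z":0,"wx":0,"wy":0,"wz":0,"grip":-1}]'
```

```text
clock: 15.82
tcp_pos: [0.5959, 0.1012, 0.1473]
tool_rot: [-180.0, -0.1, 30.1]
wrist_force: [0.2, -0.9, -0.1]
width: 0.0227
grip_force: 58.8
```

```bash
python3 -m handwheel '[{"x":0,"y":0,"z":0.1,"wx":0,"wy":0,"wz":0,"grip":-1},{"x":0,"y":0,"z":0.05,"wx":0,"wy":0,"wz":0,"grip":-1},{"x":0,"y":0,"z":0,"wx":0,"wy":0,"wz":0,"grip":-1}]'
```

```text
clock: 16.2
tcp_pos: [0.5956, 0.1011, 0.1439]
tool_rot: [-180.0, -0.0, 30.1]
wrist_force: [-0.6, 0.7, -0.3]
width: 0.023
grip_force: 58.8
```

```bash
python3 -m handwheel '[{"x":0,"y":0,"z":0,"wx":0,"wy":0,"wz":0,"grip":-1},{"x":0,"y":0,"z":0,"wx":0,"wy":0,"wz":0,"grip":-1}]'
```

```text
clock: 16.45
tcp_pos: [0.5957, 0.1011, 0.144]
tool_rot: [-180.0, -0.0, 30.1]
wrist_force: [0.1, 0.2, -0.8]
width: 0.0229
grip_force: 58.8
```

```bash
python3 -m handwheel '[{"x":0,"y":0,"z":0,"wx":0,"wy":0,"wz":0,"grip":0.2},{"x":0,"y":0,"z":0,"wx":0,"wy":0,"wz":0,"grip":0.2},{"x":0,"y":0,"z":0,"wx":0,"wy":0,"wz":0,"grip":0.2},{"x":0,"y":0,"z":0,"wx":0,"wy":0,"wz":0,"grip":0.2},{"x":0,"y":0,"z":-0.5,"wx":0,"wy":0,"wz":0,"grip":0.2},{"x":0,"y":0,"z":-1,"wx":0,"wy":0,"wz":0,"grip":0.2},{"x":0,"y":0,"z":-1,"wx":0,"wy":0,"wz":0,"grip":0.2},{"x":0,"y":0,"z":-1,"wx":0,"wy":0,"wz":0,"grip":0.2},{"x":0,"y":0,"z":-1,"wx":0,"wy":0,"wz":0,"grip":0.2},{"x":0,"y":0,"z":-1,"wx":0,"wy":0,"wz":0,"grip":0.2}]' && python3 -m handwheel '[{"x":0,"y":0,"z":-1,"wx":0,"wy":0,"wz":0,"grip":0.2},{"x":-1,"y":0,"z":-1,"wx":0,"wy":0,"wz":-1,"grip":0.2},{"x":-1,"y":0,"z":0,"wx":0,"wy":0,"wz":-1,"grip":0.2},{"x":-1,"y":0.5,"z":0,"wx":0,"wy":0,"wz":-1,"grip":0.2},{"x":-1,"y":1,"z":0,"wx":0,"wy":0,"wz":-1,"grip":0.2},{"x":-1,"y":1,"z":0,"wx":0,"wy":0,"wz":-1,"grip":0.2},{"x":0,"y":0,"z":0,"wx":0,"wy":0,"wz":0,"grip":0.2},{"x":0,"y":0,"z":0,"wx":0,"wy":0,"wz":0,"grip":0.2}]'
python3 - <<'E'
from h import *
b,db=optics.capture('top');a,da=optics.capture('scene');c,s=wristcal();w,dw=optics.capture('wrist')
A=cv2.resize(a[130:240,180:345],(400,267));B=cv2.resize(b[145:295,160:320],(400,375));W=cv2.resize(w,(400,300))
L=np.vstack([A,W]);B=cv2.copyMakeBorder(B,0,567-375,0,0,cv2.BORDER_CONSTANT);save('m5.png',np.hstack([L,B]))
for n,d in(('top',db),('scene',da)):
    P=cloud(cam(n),d)
    m=(d>0)&(np.hypot(P[...,0]-.5955,P[...,1]-.1005)<.03)&(P[...,2]>.128);q=P[m];t=q[q[:,2]>.165] if len(q) else q
    if len(t): print(n,len(t),np.percentile(q[:,2],97),((t.max(0)+t.min(0))/2).round(4),np.ptp(t,axis=0).round(3))
print(s['tcp_pos'],s['tool_rot'],s['joints'].round(1),s['clock'])
E
```

```text
clock: 17.7
tcp_pos: [0.5956, 0.1011, 0.2555]
tool_rot: [-180.0, -0.1, 30.1]
wrist_force: [-0.0, 0.3, -0.4]
width: 0.0511
grip_force: 0.0
clock: 18.7
tcp_pos: [0.5637, 0.0025, 0.2943]
tool_rot: [180.0, -0.1, 64.3]
wrist_force: [-0.1, 0.3, 0.2]
width: 0.0509
grip_force: 0.0
scene 63 0.17750401075511454 [0.5994 0.0988 0.172 ] [0.02  0.02  0.013]
[0.56363965 0.00288344 0.29414906] [ 1.79995220e+02 -4.56523321e-02  6.44191274e+01] [  0.3  16.9  11.7  84.8   0.  115.9] 18.8
```

View pics/m5.png

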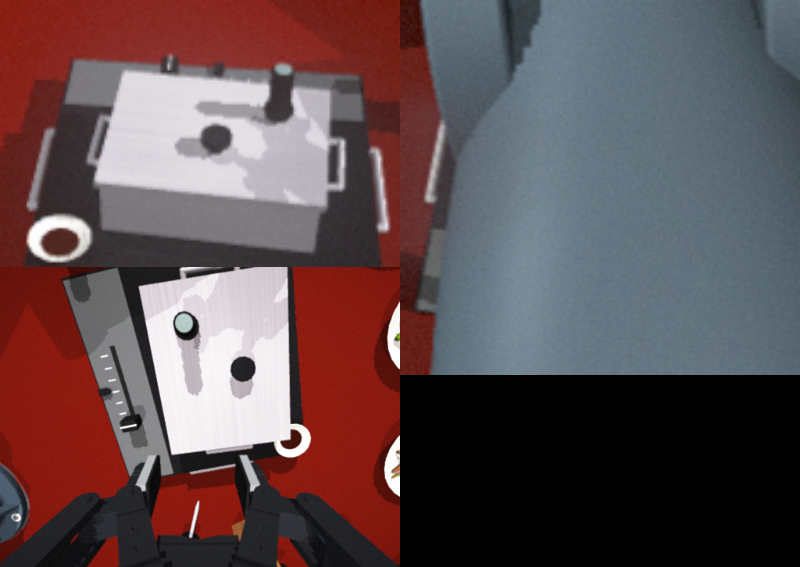

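Probe stands seated: scene gives its top at ≈0.1755 (0.119+0.056 expected). Wrist half shows the marker at ≈(105,393) and the control at ≈(130,425). I'll measure both in the tray frame.

```bash
cat > mk.py <<'E'
from h import *
c,s=wristcal();w,d=optics.capture('wrist')
yaw=np.radians(-14);O=np.array([.5765,.0333]);ex=np.array([np.cos(yaw),np.sin(yaw)]);ey=np.array([-ex[1],ex[0]])
v,u=np.mgrid[:384,:512]
def tr(z):
    rays=np.stack([(u-c['cx'])/c['fx'],(v-c['cy'])/c['fy'],np.ones_like(u)],-1)@c['R'];o=-c['R'].T@c['t']
    X=o+rays*((z-o[2])/rays[...,2])[...,None];q=X[...,:2]-O;return q@ex,q@ey
g=cv2.cvtColor(w,cv2.COLOR_RGB2GRAY)
P=cloud(c,d)
x,y=tr(.045)
m=(x<-.141)&(x>-.172)&(abs(y)<.07)&(g<45)&(P[...,2]<.06)&(d>0)
k,l,st,ce=cv2.connectedComponentsWithStats(m.astype(np.uint8))
for i in range(1,k):
    if st[i,4]>15: 
        q=l==i; print('dark',st[i,4],'px',ce[i].round(0),'x',x[q].min().round(4),x[q].max().round(4),'y',y[q].min().round(4),y[q].max().round(4))
        xs=x[q];o=np.argsort(-xs)[:6];print('  point y',y[q][o].mean().round(4))
q=P[...,:2]-O;X,Y=q@ex,q@ey
m=(d>0)&(abs(P[...,2]-.0775)<.005)&(abs(X+.125)<.03)&(abs(Y)<.09)
print('grip',m.sum(),'x',X[m].min().round(4),X[m].max().round(4),'y',Y[m].min().round(4),Y[m].max().round(4),'z',P[m][:,2].mean().round(4))
m2=m&(g>150);print('line y',Y[m2].mean().round(4),m2.sum())
# tray outline
m=(d>0)&(abs(P[...,2]-.04)<.004)&(g<150)&(P[...,0]<.5);
print('tray front x min',np.percentile(X[m&(abs(Y)<.15)],1).round(4),'y range',np.percentile(Y[m],[.5,99.5]).round(4))
sl=(d>0)&(abs(P[...,2]-.04)<.006)&(abs(X+.125)<.006)&(g<50);print('slot y',Y[sl].min().round(4),Y[sl].max().round(4),'slope',np.polyfit(Y[sl],X[sl],1).round(4))
print('tcp',s['tcp_pos'].round(4),s['tool_rot'].round(2))
E
python3 mk.py; python3 - <<'E'
from h import *
b,_=optics.capture('wrist');
for n in('marker','heat_top'):print(n,[(np.round(x['position'],4),x['p']) for x in optics.spot_in('wrist',n)])
E
```

```text
dark 123 px [133. 160.] x -0.169 -0.1477 y -0.0047 0.0093
  point y 0.0039
grip 330 x -0.1381 -0.1101 y -0.0638 -0.0434 z 0.0775
line y -0.0543 55
tray front x min -0.1683 y range [-0.1768  0.1786]
slot y -0.0743 0.1808 slope [-0.0033 -0.1241]
tcp [0.5636 0.0029 0.2941] [ 1.800e+02 -4.000e-02  6.444e+01]
marker [(array([0.4206, 0.0828, 0.0478]), 0.68)]
heat_top [(array([0.4429, 0.0114, 0.0802]), 0.95)]
```

```bash
python3 -m handwheel '[{"x":-1,"y":0.5,"z":0,"wx":0,"wy":0,"wz":-1,"grip":0.2},{"x":-1,"y":0.5,"z":0,"wx":0,"wy":0,"wz":-1,"grip":0.2},{"x":0,"y":0,"z":0,"wx":0,"wy":0,"wz":-1,"grip":0.2},{"x":0,"y":0,"z":0,"wx":0,"wy":0,"wz":-1,"grip":0.2},{"x":0,"y":0,"z":0,"wx":0,"wy":0,"wz":-1,"grip":0.2},{"x":0,"y":0,"z":0,"wx":0,"wy":0,"wz":-1,"grip":0.2},{"x":0,"y":0,"z":0,"wx":0,"wy":0,"wz":-1,"grip":0.2},{"x":0,"y":0,"z":0,"wx":0,"wy":0,"wz":-1,"grip":0.2},{"x":0,"y":0,"z":0,"wx":0,"wy":0,"wz":-1,"grip":0.2},{"x":0,"y":0,"z":0,"wx":0,"wy":0,"wz":-1,"grip":0.2}]' && python3 -m handwheel '[{"x":0,"y":0,"z":0,"wx":0,"wy":0,"wz":-1,"grip":0.2},{"x":0,"y":0,"z":0,"wx":0,"wy":0,"wz":-1,"grip":0.2},{"x":0,"y":0,"z":0,"wx":0,"wy":0,"wz":-1,"grip":0.2},{"x":0,"y":0,"z":0,"wx":0,"wy":0,"wz":-1,"grip":0.2},{"x":0,"y":0,"z":0,"wx":0,"wy":0,"wz":-0.8,"grip":0.2},{"x":0,"y":0,"z":0,"wx":0,"wy":0,"wz":0,"grip":0.2},{"x":0,"y":0,"z":0,"wx":0,"wy":0,"wz":0,"grip":0.2}]'
python3 - <<'E'
from h import *
s=sensors.read_state();R=Ro.from_euler('xyz',s['tool_rot'],degrees=True)
print(s['joints'].round(1),tooldelta([.4427,.0114,.2],s),((R.inv()*Ro.from_euler('xyz',[180,0,166],degrees=True)).as_rotvec()/.12).round(3))
E
python3 mk.py
```

```text
clock: 20.3
tcp_pos: [0.5672, -0.0421, 0.2938]
tool_rot: [180.0, -0.0, 133.4]
wrist_force: [-1.0, 0.3, 0.1]
width: 0.0513
grip_force: 0.0
clock: 21.18
tcp_pos: [0.5672, -0.0422, 0.2939]
tool_rot: [180.0, 0.0, 166.1]
wrist_force: [0.0, -1.2, -0.2]
width: 0.0514
grip_force: 0.0
[-4.3 17.5 12.5 85.   0.   9.6] [6.69 1.1  4.69] [0.004 0.001 0.012]
dark 365 px [322.  13.] x -0.1704 -0.1481 y -0.0697 0.0699
  point y 0.0019
grip 525 x -0.138 -0.1104 y -0.0646 -0.0447 z 0.0776
line y -0.0544 78
tray front x min -0.1683 y range [-0.3793  0.1759]
slot y -0.18 0.18 slope [ 0.0017 -0.1243]
tcp [ 0.5672 -0.0422  0.2939] [1.7997e+02 1.0000e-02 1.6608e+02]
```

```bash
python3 -m handwheel '[{"x":0.95,"y":0.15,"z":0.5,"wx":0,"wy":0,"wz":0,"grip":0.2},{"x":0.95,"y":0.15,"z":0.5,"wx":0,"wy":0,"wz":0,"grip":0.2},{"x":0.95,"y":0.15,"z":0.5,"wx":0,"wy":0,"wz":0,"grip":0.2},{"x":0.95,"y":0.15,"z":0.7,"wx":0,"wy":0,"wz":0,"grip":0.2},{"x":0.95,"y":0.15,"z":0.7,"wx":0,"wy":0,"wz":0,"grip":0.2},{"x":0.95,"y":0.15,"z":0.7,"wx":0,"wy":0,"wz":0,"grip":0.2},{"x":0.99,"y":0.2,"z":0.7,"wx":0,"wy":0,"wz":0,"grip":0.2},{"x":0,"y":0,"z":0.7,"wx":0,"wy":0,"wz":0,"grip":0.2},{"x":0,"y":0,"z":1,"wx":0,"wy":0,"wz":0,"grip":0.2},{"x":0,"y":0,"z":0,"wx":0,"wy":0,"wz":0,"grip":0.2}]'; python3 mk.py; python3 -c "
from h import *
print(tooldelta([.4425,.011,.056],sensors.read_state()))"
```

```text
clock: 22.48
tcp_pos: [0.4423, 0.0108, 0.1728]
tool_rot: [-180.0, -0.1, 166.2]
wrist_force: [-0.0, -0.6, -0.1]
width: 0.0511
grip_force: 0.0
dark 48 px [310. 143.] x -0.1691 -0.1547 y -0.0121 0.005
  point y -0.0015
grip 746 x -0.1392 -0.1109 y -0.0647 -0.0447 z 0.0778
line y -0.0542 122
tray front x min -0.1696 y range [-0.1793  0.1786]
slot y -0.0711 0.1801 slope [-0.0258 -0.1257]
tcp [0.4423 0.0108 0.1728] [-1.8000e+02 -1.0000e-01  1.6616e+02]
[0.01 0.   5.88]
```

```bash
python3 -m handwheel '[{"x":0,"y":0,"z":1,"wx":0,"wy":0,"wz":0,"grip":0.2},{"x":0,"y":0,"z":1,"wx":0,"wy":0,"wz":0,"grip":0.2},{"x":0,"y":0,"z":1,"wx":0,"wy":0,"wz":0,"grip":0.2},{"x":0,"y":0,"z":1,"wx":0,"wy":0,"wz":0,"grip":0.2},{"x":0,"y":0,"z":0.9,"wx":0,"wy":0,"wz":0,"grip":0.2},{"x":0,"y":0,"z":0.9,"wx":0,"wy":0,"wz":0,"grip":0.2},{"x":0,"y":0,"z":0,"wx":0,"wy":0,"wz":0,"grip":0.2}]' && python3 -m handwheel '[{"x":0,"y":0,"z":0,"wx":0,"wy":0,"wz":0,"grip":-0.6},{"x":0,"y":0,"z":0,"wx":0,"wy":0,"wz":0,"grip":-0.6},{"x":0,"y":0,"z":0,"wx":0,"wy":0,"wz":0,"grip":-0.6},{"x":0,"y":0,"z":0,"wx":0,"wy":0,"wz":0,"grip":-0.6},{"x":0,"y":0,"z":0,"wx":0,"wy":0,"wz":0,"grip":-0.6}]'
```

```text
clock: 23.4
tcp_pos: [0.4426, 0.011, 0.0576]
tool_rot: [180.0, -0.1, 166.2]
wrist_force: [-0.4, -0.3, -0.6]
width: 0.0511
grip_force: 0.0
clock: 24.02
tcp_pos: [0.4434, 0.011, 0.0589]
tool_rot: [180.0, 0.1, 166.2]
wrist_force: [-0.9, -0.2, 6.0]
width: 0.0192
grip_force: 58.5
```

```bash
python3 -m handwheel '[{"x":0,"y":0.3,"z":0,"wx":0,"wy":0,"wz":0,"grip":-0.6},{"x":0,"y":0.5,"z":0,"wx":0,"wy":0,"wz":0,"grip":-0.6},{"x":0,"y":0.5,"z":0,"wx":0,"wy":0,"wz":0,"grip":-0.6},{"x":0,"y":0.5,"z":0,"wx":0,"wy":0,"wz":0,"grip":-0.6},{"x":0,"y":0.5,"z":0,"wx":0,"wy":0,"wz":0,"grip":-0.6},{"x":0,"y":0.4,"z":0,"wx":0,"wy":0,"wz":0,"grip":-0.6},{"x":0,"y":0.15,"z":0,"wx":0,"wy":0,"wz":0,"grip":-0.6},{"x":0,"y":0,"z":0,"wx":0,"wy":0,"wz":0,"grip":-0.6},{"x":0,"y":0,"z":0,"wx":0,"wy":0,"wz":0,"grip":-0.6}]' && python3 -m handwheel '[{"x":0,"y":0,"z":0,"wx":0,"wy":0,"wz":0,"grip":0.2},{"x":0,"y":0,"z":0,"wx":0,"wy":0,"wz":0,"grip":0.2},{"x":0,"y":0,"z":0,"wx":0,"wy":0,"wz":0,"grip":0.2},{"x":0,"y":0,"z":0,"wx":0,"wy":0,"wz":0,"grip":0.2},{"x":0,"y":0,"z":-1,"wx":0,"wy":0,"wz":0,"grip":0.2},{"x":0,"y":0,"z":-1,"wx":0,"wy":0,"wz":0,"grip":0.2},{"x":-0.5,"y":0,"z":-1,"wx":0,"wy":0,"wz":0,"grip":0.2},{"x":-1,"y":0,"z":-1,"wx":0,"wy":0,"wz":0,"grip":0.2},{"x":-1,"y":0,"z":-1,"wx":0,"wy":0,"wz":0,"grip":0.2},{"x":-1,"y":0,"z":-1,"wx":0,"wy":0,"wz":0,"grip":0.2}]'
```

```text
clock: 25.15
tcp_pos: [0.4573, 0.0668, 0.0589]
tool_rot: [179.9, 0.1, 166.2]
wrist_force: [-0.5, 0.3, 5.2]
width: 0.0193
grip_force: 58.6
clock: 26.4
tcp_pos: [0.5246, 0.0495, 0.1785]
tool_rot: [180.0, -0.0, 166.2]
wrist_force: [-0.5, -0.0, 0.4]
width: 0.0509
grip_force: 0.0
```

```bash
python3 -m handwheel '[{"x":0,"y":0.3,"z":-1,"wx":0,"wy":0,"wz":0,"grip":0.2},{"x":0,"y":0,"z":-1,"wx":0,"wy":0,"wz":0,"grip":0.2},{"x":0,"y":0,"z":-1,"wx":0,"wy":0,"wz":0,"grip":0.2},{"x":0,"y":0,"z":-1,"wx":0,"wy":0,"wz":0,"grip":0.2},{"x":0,"y":0,"z":0,"wx":0,"wy":0,"wz":0,"grip":0.2},{"x":0,"y":0,"z":0,"wx":0,"wy":0,"wz":0,"grip":0.2}]'; python3 mk.py; python3 - <<'E'
from h import *
c,s=wristcal();w,d=optics.capture('wrist')
for n in('marker','heat_top'):print(n,[(np.round(x['position'],4),x['p']) for x in optics.spot_in('wrist',n)])
X=np.array(c['R'])@[.44,.066,.05]+c['t'];u,v=(X[:2]/X[2]*c['fx']+[c['cx'],c['cy']]).astype(int);print(u,v)
y0=max(0,min(v-50,284));x0=max(0,min(u-60,392))
a,_=optics.capture('scene')
A=cv2.resize(w[y0:y0+100,x0:x0+120],(480,400),interpolation=cv2.INTER_CUBIC)
B=cv2.resize(a[120:250,180:345],(310,244));B=cv2.copyMakeBorder(B,0,156,0,0,cv2.BORDER_CONSTANT)
save('f.png',np.hstack([A,B]))
E
```

```text
clock: 27.15
tcp_pos: [0.5253, 0.0554, 0.2571]
tool_rot: [180.0, -0.0, 166.2]
wrist_force: [0.6, -0.2, -0.1]
width: 0.0511
grip_force: 0.0
dark 21 px [188.  66.] x -0.1689 -0.1679 y -0.0697 -0.0511
  point y -0.0669
dark 29 px [212.  66.] x -0.1691 -0.168 y -0.0489 -0.0216
  point y -0.0462
dark 202 px [247.  72.] x -0.1692 -0.1497 y -0.0194 0.0319
  point y 0.004
dark 23 px [283.  66.] x -0.1693 -0.1673 y 0.0341 0.0516
  point y 0.042
grip 537 x -0.1378 -0.1107 y -0.0055 0.0144 z 0.0777
line y 0.005 84
tray front x min -0.1688 y range [-0.1784  0.1785]
slot y -0.1795 0.1795 slope [-0.0005 -0.1243]
tcp [0.5253 0.0554 0.2571] [ 1.7999e+02 -4.0000e-02  1.6620e+02]
marker [(array([0.4226, 0.0767, 0.0455]), 0.66)]
heat_top [(array([0.4565, 0.0642, 0.0763]), 0.97)]
242 93
```

View pics/f.png

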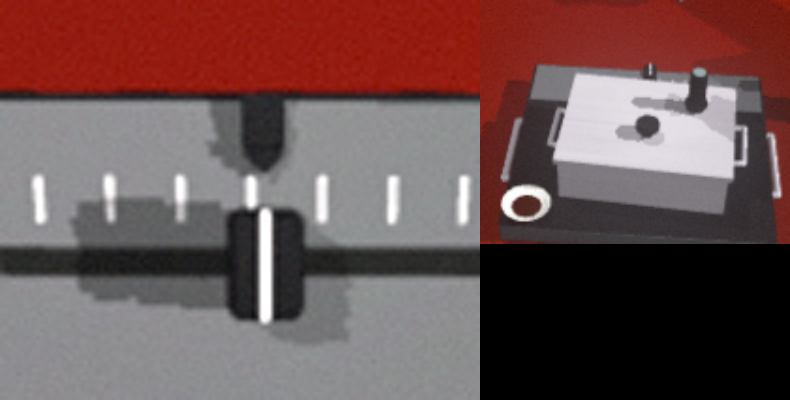

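The line is at crop x=265 and the marker point at x=263, so they are nearly level. The probe and pan look right in the scene part. I'll quantify the offset, allowing for the different heights.

```bash
python3 - <<'E'
from h import *
c,s=wristcal();yaw=np.radians(-14);ey=np.array([-np.sin(yaw),np.cos(yaw)]);O=[.5765,.0333]
f=lambda u,v,z:(world('',0,u,v,z=z,c=c)[:2]-O)@ey
w=cv2.cvtColor(cv2.imread('pics/f.png'),cv2.COLOR_BGR2GRAY)[:400,:480].astype(float)
for nm,r,wt in(('marker',(110,140),lambda a:np.clip(75-a,0,None)),('line',(225,305),lambda a:np.clip(a-150,0,None))):
    a=wt(w[r[0]:r[1],225:305]); u=(a.sum(0)*np.arange(225,305)).sum()/a.sum()
    z=.047 if nm=='marker' else .0775; print(nm,u.round(1),f(182+(u-1.5)/4,43+np.mean(r)/4,z).round(4))
# marker edges
a=w[105:140,215:310].mean(0);i=np.nonzero(a<80)[0]+215;print(i.min(),i.max())
# pan/bottle/saucer unmoved
b,d=optics.capture('scene');P=cloud(cam('scene'),d);m=(d>0)&(abs(P[...,2]-.113)<.004)&(abs(P[...,0]-.615)<.13)&(abs(P[...,1]-.03)<.15)
r=cv2.minAreaRect((P[m][:,:2]*1000).astype(np.float32));print(r)
for n in('sauce','saucer'):print(n,optics.spot_in('scene',n)[:1])
E
```

```text
marker 262.4 0.0038
line 265.3 0.005
241 284
((614.7949829101562, 30.832275390625), (230.40057373046875, 186.20877075195312), 72.27286529541016)
sauce [{'position': [0.5367, 0.3394, 0.0763], 'p': 0.69}]
saucer [{'position': [0.6765, -0.1453, 0.0463], 'p': 0.72}]
```

The control is within about 1 mm of the marker, which is within measurement noise. The pan, bottle and saucer have not moved, and the gripper is clear. Handing in.

```bash
python3 -c "
from workcell import bot
print(bot.sign_off())"
```

```text
the job is handed in; nothing more can be done
None
```

The probe is seated in the lid's rubber ring and the heat control is about 1 mm from level with the marker; the pan, sauce bottle and saucer did not move, and the job was handed in at about 27 s.

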